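Push a sample case home in a shielded tunnel

ROBOT

A 6-joint arm with a two-finger parallel gripper is mounted at the origin on a cart in front of the work surface, level with it; the furniture and walls round the work are solid. World frame = base frame: x ahead of the robot, y to its left, z up, the work surface at z = 0. Lengths are in mm, angles in rad, forces in N, time in s.
With the tool pointing down it reaches from about 375 to 975 mm from the base axis. Payload 3.8 kg.
Tool frame: the origin (TCP) lies midway between the tips of the shut fingers; the grasp point (between the pads) lies 19 mm behind it (robot.grip_depth is the distance from the TCP to the grasp point, in mm); x points along the fingers, y is the direction in which the jaws open and shut, and the axes are right-handed (so a half turn about x gives the same grasp; the last joint's range is limited). The gripper opens to 88 mm and grips with 3 to 60 N. Pads are 18 mm wide; open, the fingers measure 123 mm over their backs; the gripper's body (75 mm by 187 mm) begins 45 mm behind the grasp point.
Start: joints at [1.202, 0.264, 1.604, -0, 1.274, -0.037], TCP at [219.876, 638.179, 238.706] pointing down, gripper open.
Joint ranges: [-2.63, 2.63], [-0.94, 2.18], [0.31, 2.57], [-1.31, 4.45], [0, 2.66], [-2.55, 2.55]. Speed limits (rad/s): [2.57, 2.57, 3.14, 3.14, 3.14, 3.14].

INTERFACE

Orientations are given as a rotation vector (axis times angle).
In Python, from bench import robot, imaging, order, spotter gives the robot as it stands.
- The arm moves only by the tool play_rows, never from a script. Its argument "increments" is a list of rows, each an object of numbers: "dx", "dy", "dz": the shift along the tool's x, y, z in cm; "rx", "ry", "rz": the turn, a rotation vector about the tool's x, y, z in degrees. A call has 1 to 20 rows; each row is the pose to reach, as a shift and turn from the pose commanded when the call began, along the tool's axes at that moment; what a row does not reach only later rows make up. A row lasts 1/8 s, in which the tool goes at most 62.5 mm and 10.7 degrees, less where a joint would pass 70% of its speed; a pose out of reach is approached as far as the arm can. A call with a gripper value outside its range is refused whole. "fingers" is the finger opening in cm, from 0 to 8.81, set as the call begins (left out, the last holds). The fingers move at their own pace and stop on an object; "force" is the grip in N (left out, the last holds). Time passes only in rows, so rows that repeat a pose let the fingers close. It gives the time, the measured TCP pose, the force and the opening at its end, in the units of the state.
- robot.get_state(): the state, without advancing time (a new reading comes with each control period).
- imaging.snapshot(name): name is "scene" or "top" or "wrist"; returns the picture (384x512x3 uint8, red, green, blue); there is no depth.
- imaging.get_calibration(name): a dict with "fx", "fy", "cx", "cy" (pixels), "D" ([k1, k2, p1, p2, k3] as OpenCV has them; the pictures are not rectified), "view" (4x4, takes a point from world to camera coordinates); the wrist camera has in their place "tool_from_camera" (4x4, takes a point from camera to tool coordinates, whose origin is the TCP and whose axes are the tool frame's). Camera axes: x right, y down, z forward; pixel columns grow to the right and rows downward; lengths in mm; the calibration is good to about 2 mm. A picture is of the moment at which its call begins: read the wrist's pose just before it. get_calibration takes no time and is no camera call.
- order.close_job(): hands the job in, once; it reports no verdict.
Trained networks look in the newest picture that a camera, given by its name, has taken for a name from the list of things; names that differ only in an ending like _2 or _b are one class to them, and where a whole thing is asked for, a point or a joint stands for the part that bears it (a point fixed in the world has none). Each returns a list of dicts, best first, with "confidence" (0 to 1); they miss things now and then, are a little off and sometimes report something else, mostly with a low value. They report only what shows in the picture. A call takes as long as a camera call. They do not tell look-alikes from the thing itself.
- spotter.look_for(camera, target): "bbox" ([left, top, right, bottom] in pixels, round what is visible of it).
- spotter.tip_of(camera, target): "at" ([column, row] in pixels: a listed point, or the origin of a listed thing).
The state is a dict: "clock": time; "joints": joint angles; "joint_velocities": joint speeds; "tau": joint torques, N m; "tcp_pos": TCP position; "tcp_rot": TCP orientation; "contact_force": force on the tool from outside, world axes, zero at the start; "ft_torque": the same for the moment, N m; "width": finger opening in mm.
Only numpy, scipy, OpenCV 4.12 (cv2) and the standard library are available. Lean on these libraries where they do the work, as an engineer would, in place of code of your own. Each camera call takes 0.05 s, during which the arm holds its last target.

TASK

Take the orange push stick by its handle and with its nose feed the sample case from the open infeed into the narrow white tunnel, until the case has pressed back the sprung stop hidden inside and the catch has snapped in behind it, so that it stays fully home when the stick is drawn out. How deep the stop is set differs and cannot be seen: feel for it, and do not ram the case. Never touch the case with the gripper, leave the other things on the bench alone, and finish with the stick lying flat on the bench top, clear of the channel.

Things in the scene. Friction and masses are not known exactly. Their poses are not given: they have to be found in the camera images.
- mouth (a point): Centre of the tunnel's mouth, on the channel floor (5 mm above the bench). Fixed white roofed box, blue trim over the mouth, 290 mm long, 74 wide, 48 high; inside 45.5 mm wide, 35 high. +x is the feed direction into the tunnel (roughly to the robot's right, world -y), +z up. The floor is one 74 mm wide plate that runs on under the infeed.
- infeed_end (a point): Middle of the open rear end of the aluminium infeed, on its floor, 215 mm behind the mouth (+x feed direction, +z up). The infeed is an open trough, 52 mm wide between two rims whose tops are 20 mm above the bench; over the last 30 mm before the mouth they narrow to the tunnel's width.
- case_center (a point): Centre of the sample case: clear flat case with four white wells, 163 mm long (its own y, along the channel), 42 wide, 22 high, about 160 g. It lies in the infeed, its leading end about 30 to 50 mm before the mouth, up to 2 mm off the middle and slightly askew; the stick pushes its tail. A push above 40 N breaks it.
- stick_grip (a point): Grasp point of the orange push stick, in its upright handle (40 mm long, 22 mm thick along the stick's y, top 62 mm above the stick's underside); the point is 45 mm above the underside. +x points to the nose, +z up. The stick stands flat on the bench; bar 16 mm wide and high, flush with the foot below (foot 32 mm wide, x -30 to +20 mm); 90 g.
- stick_nose (a point): Tip of the push stick: middle of its flat 16 x 16 mm end face (black rubber trim), 170 mm ahead of the handle's grasp point along the stick's +x, 8 mm above its underside.
- pad (a joint): Travel (m) of the sprung stop pad inside the tunnel: 0 at rest, grows as the case presses it. The spring pushes back with 3 N at first, 6.5 N at 7 mm, where the case meets a solid block (push felt at the stick over 10 N). The pad's rest face is set somewhere 210 to 260 mm inside the mouth (not told, out of sight).
- catch (a joint): Swing (rad) of the sprung side catch in the tunnel's wall, left of the feed direction: 0 when it stands out (8 mm from the wall), 0.12 to 0.22 while the case passes (about 1 N drag). It snaps in behind the tail once the pad is pressed 4 to 5 mm; short of that the case comes back out with the stick. A nose within 5 mm of the channel's middle clears it.
- rack: Bystander: white two-tier tube rack with capped tubes, 62 x 220 x 112 mm, loose on the bench beyond the tunnel; origin under its centre.
- small_bottle: Bystander: small white bottle with blue cap, 33 mm across, 66 mm high, loose, beyond the infeed; origin under its centre.
- lid_jar: Bystander: white jar with black lid, 82 mm across, 79 mm high, loose, to the right past the tunnel's closed end; origin under its centre.
Not all that is in view belongs to the job. Leave any purple look-alike of the part that bears case_center alone.

How it is judged (in metres and radians):
On the way, in this order (a step that is already met when the one before it is completed fails the run):
1. the push stick pushes the case (contact force between stick and case above 0.3 N), for 0.1 s.
2. the case has pressed the hidden stop pad in by more than 2.5 mm (value of joint pad above 0.0025 m), for 0.1 s.
At the end, for the whole second after the job is handed in: The case is wholly inside the tunnel (centre over 120 mm past the mouth), at rest, held with the stop pad still pressed in over 2 mm; the stick does not touch it and stands flat and still on the bench top, off the channel plate (underside within 4 mm of the bench, upright within 0.08 rad) (value of joint pad above 0.002 m and linear speed of each of case, stick below 0.01 m/s and x of case_center in the frame of mouth above 0.12 m and contact force between stick and case below 0.1 N and height (world z) of stick below 0.004 m and height (world z) of stick_nose below 0.013 m and angle between stick's own z axis and vertical below 0.08 rad).
It fails at once if the gripper touches the sample case (contact force between any of the fingers, the arm and case above 0.5 N).
It fails at once if the stick rams the case with more than 40 N (contact force between stick and case above 40 N).
It fails at once if a bystander (tube rack, small bottle, jar) is moved by more than 30 mm (distance of any of rack, small_bottle, lid_jar from where it was at the start of the episode above 0.03 m).
It also fails if it takes over 64 s, if anything falls off the work surface, if the arm or the gripper's body presses on something with over 40 N, if the wrist force passes 120 N, or if a joint passes its speed limit or range.

## Working session

There is one attempt and no reset: what is moved stays moved. The work goes in short steps, Python scripts to look and compute and a tool call to move; the robot and the scene stay as the last step left them, time stands still between calls to the robot, and variables do not carry over. Pictures are saved under pics/ and viewed, and the job is handed in when it is done.

Besides the shell and the picture viewer there is one more tool, called after "Request:" as name([rows], argument=value, ...), one row to a line, values as JSON. play_rows: Moves the arm, as the interface text tells. Its arguments: {"type":"object","properties":{"increments":{"type":"array","items":{"type":"object","properties":{"dx":{"type":"number"},"dy":{"type":"number"},"dz":{"type":"number"},"rx":{"type":"number"},"ry":{"type":"number"},"rz":{"type":"number"}}}},"fingers":{"type":"number"},"force":{"type":"number"}},"required":["increments"]}

```bash
mkdir -p pics; ls; cat > h.py <<'E'
import numpy as np, cv2
from bench import robot, imaging, order, spotter
from scipy.spatial.transform import Rotation as R
def snap(cam,fn):
    st=robot.get_state(); im=imaging.snapshot(cam); cv2.imwrite('pics/'+fn,im[:,:,::-1]); return im,st
def cam(name,st=None):
    c=imaging.get_calibration(name)
    K=np.array([[c['fx'],0,c['cx']],[0,c['fy'],c['cy']],[0,0,1]]);D=np.array(c['D'],float)
    if 'view' in c: V=np.array(c['view'])
    else:
        T=np.eye(4);T[:3,:3]=R.from_rotvec(st['tcp_rot']).as_matrix();T[:3,3]=st['tcp_pos']
        V=np.linalg.inv(T@np.array(c['tool_from_camera']))
    return K,D,V
def at_z(name,px,z,st=None):
    K,D,V=cam(name,st)
    u=cv2.undistortPoints(np.array([[px]],float),K,D)[0,0]
    C=np.linalg.inv(V); d=C[:3,:3]@np.array([u[0],u[1],1]); o=C[:3,3]
    return o+d*(z-o[2])/d[2]
def proj(name,P,st=None):
    K,D,V=cam(name,st); P=np.atleast_2d(np.array(P,float))
    p=(V[:3,:3]@P.T).T+V[:3,3]
    return cv2.projectPoints(p,np.zeros(3),np.zeros(3),K,D)[0][:,0]
E
python3 - <<'E'
from h import *
print(robot.get_state())
for c in ['scene','top','wrist']:
    im,st=snap(c,c+'0.png')
    for t in ['mouth','infeed_end','case_center','stick_grip','stick_nose']:
        r=spotter.tip_of(c,t); print(c,t,[(np.round(x['at'],1).tolist(),round(x['confidence'],2)) for x in r])
    if c!='wrist':
        for t in ['rack','small_bottle','lid_jar']:
            r=spotter.tip_of(c,t); print(c,t,[(np.round(x['at'],1).tolist(),round(x['confidence'],2)) for x in r])
E
```

```text
pics
{'clock': 0.0, 'joints': array([ 1.20211806e+00,  2.64732428e-01,  1.60534848e+00, -5.17462217e-05,
        1.27368741e+00, -3.69260160e-02]), 'joint_velocities': array([-0.00095993,  0.00064081,  0.00078612,  0.00012223, -0.00279955,
        0.00099576]), 'tau': array([ 2.05359752e-04, -5.02119505e+01, -3.56868124e+01,  7.28112250e-02,
        2.93177774e-02, -2.03756113e-04]), 'tcp_pos': array([219.63043476, 637.53153987, 237.41574203]), 'tcp_rot': array([ 0.25865546,  1.5554638 , -0.26203146]), 'contact_force': array([-0.78922461, -0.07363878,  0.42510602]), 'ft_torque': array([ 0.01962413, -0.0172307 , -0.00068994]), 'width': 88.00177194689375}
scene mouth [([254.9, 213.8], 0.55), ([249.3, 171.1], 0.4)]
scene infeed_end [([209.8, 180.7], 0.68)]
scene case_center [([227.3, 193.3], 0.79), ([152.9, 174.9], 0.63)]
scene stick_grip [([172.4, 146.2], 0.79)]
scene stick_nose [([221.7, 141.5], 0.95)]
scene rack [([317.2, 206.4], 0.75)]
scene small_bottle [([247.9, 171.5], 0.45)]
scene lid_jar [([361.3, 293.1], 0.88)]
top mouth [([264.1, 200.4], 0.68)]
top infeed_end [([197.5, 195.7], 0.85)]
top case_center [([156.2, 235.5], 0.7), ([231.4, 200.4], 0.66)]
top stick_grip [([136.5, 191.6], 0.58)]
top stick_nose [([136.0, 189.6], 0.75), ([167.4, 147.6], 0.56), ([223.0, 160.0], 0.32)]
top rack [([303.1, 155.6], 0.73)]
top small_bottle [([222.6, 159.4], 0.63)]
top lid_jar [([380.9, 205.3], 0.7)]
wrist mouth []
wrist infeed_end []
wrist case_center []
wrist stick_grip []
wrist stick_nose []
```

```bash
python3 - <<'E'
import cv2
for c in ['scene','top']:
    im=cv2.imread(f'pics/{c}0.png'); im=im[90:330,90:420]
    cv2.imwrite(f'pics/{c}0z.png',cv2.resize(im,None,fx=2.4,fy=2.4,interpolation=cv2.INTER_CUBIC))
E
python3 - <<'E'
from h import *
for c in ['scene','top']:
    print(c)
    pts={'mouth':([254.9,213.8],5) if c=='scene' else ([264.1,200.4],5),
    'infeed':([209.8,180.7],5) if c=='scene' else ([197.5,195.7],5),
    'caseA':([227.3,193.3],16) if c=='scene' else ([231.4,200.4],16),
    'caseB':([152.9,174.9],16) if c=='scene' else ([156.2,235.5],16),
    'grip':([172.4,146.2],45) if c=='scene' else ([136.5,191.6],45),
    'nose':([221.7,141.5],8) if c=='scene' else ([167.4,147.6],8)}
    for k,(p,z) in pts.items(): print(k,at_z(c,p,z).round(1))
E
```

```text
scene
mouth [515.2 -78.3   5. ]
infeed [524.4 128.9   5. ]
caseA [513.4  36.4  16. ]
caseB [408.7 273.8  16. ]
grip [528.8 317.5  45. ]
nose [699.2 253.9   8. ]
top
mouth [516.4 -75.7   5. ]
infeed [527.6 138.8   5. ]
caseA [512.4  28.7  16. ]
caseB [395.3 262.7  16. ]
grip [529.3 327.3  45. ]
nose [686.2 244.8   8. ]
```

View pics/scene0z.png

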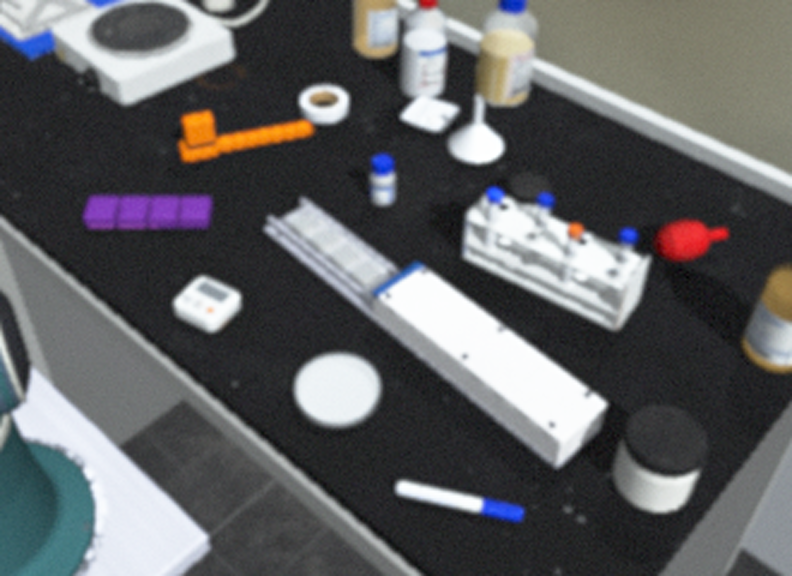

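View pics/top0z.png

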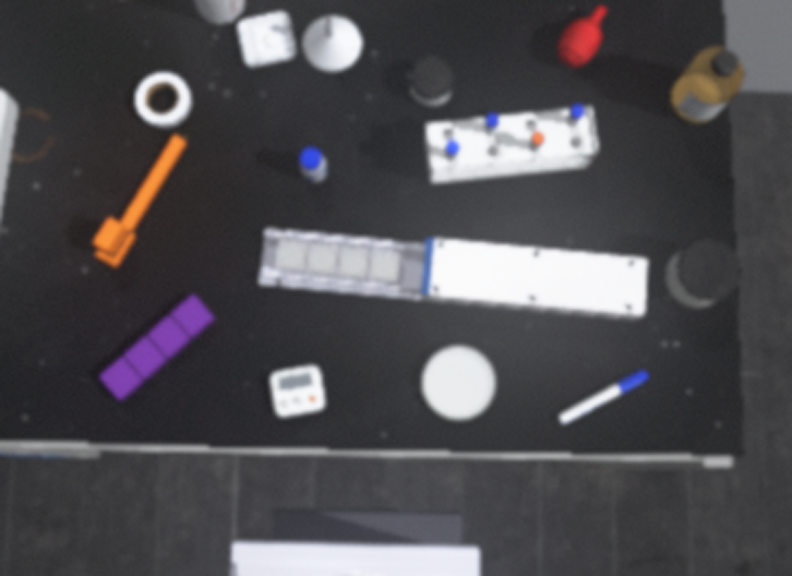

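View pics/wrist0.png

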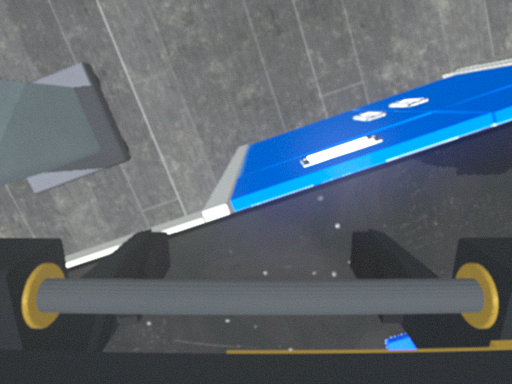

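```bash
python3 - <<'E'
from h import *
print(dir(robot),getattr(robot,'grip_depth',None))
st=robot.get_state()
print(R.from_rotvec(st['tcp_rot']).as_matrix().round(3))
c=imaging.get_calibration('wrist');print(c)
im=cv2.imread('pics/top0.png')[130:215,110:200]
cv2.imwrite('pics/stz.png',cv2.resize(im,None,fx=7,fy=7,interpolation=cv2.INTER_CUBIC))
E
```

```text
['PlanningError', '__class__', '__delattr__', '__dict__', '__dir__', '__doc__', '__eq__', '__format__', '__ge__', '__getattribute__', '__getstate__', '__gt__', '__hash__', '__init__', '__init_subclass__', '__le__', '__lt__', '__module__', '__ne__', '__new__', '__reduce__', '__reduce_ex__', '__repr__', '__setattr__', '__sizeof__', '__str__', '__subclasshook__', '__weakref__', 'get_state', 'grip_depth'] 18.700000000000003
[[ 0.     0.326  0.945]
 [-0.     0.945 -0.326]
 [-1.    -0.     0.   ]]
{'fx': 327.1636790917753, 'fy': 327.1636790917753, 'cx': 259.68504189396054, 'cy': 195.40745887264, 'D': array([-0.03823987,  0.        ,  0.        ,  0.        ,  0.        ]), 'tool_from_camera': array([[-8.52232410e-04, -2.53766223e-01,  9.67265205e-01,
        -1.46261914e+02],
       [ 9.99999362e-01, -9.32869010e-04,  6.36331399e-04,
        -4.07819438e-01],
       [ 7.40852318e-04,  9.67265131e-01,  2.53766857e-01,
        -6.50692001e+01],
       [ 0.00000000e+00,  0.00000000e+00,  0.00000000e+00,
         1.00000000e+00]])}
```

View pics/stz.png

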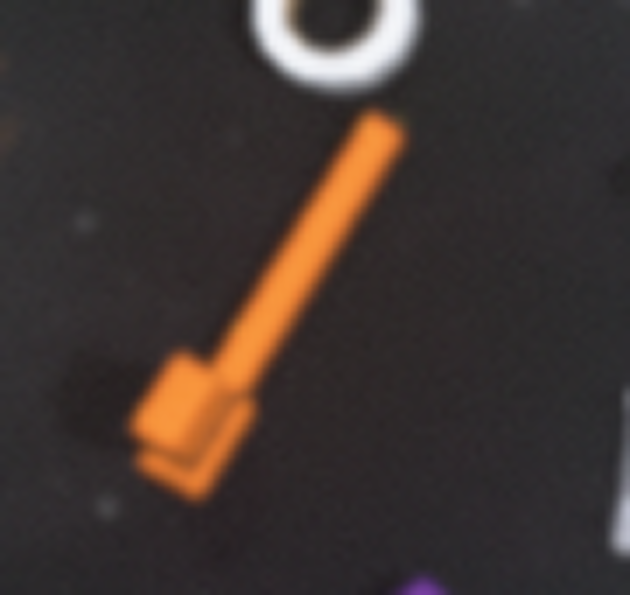

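Request:
play_rows([
  {"dz": 6,"dy": -3},
  {"dz": 12,"dy": -6,"rx": 2},
  {"dz": 18,"dy": -10,"rx": 4},
  {"dz": 24,"dy": -13,"rx": 6},
  {"dz": 30,"dy": -16,"rx": 6},
  {"dz": 35,"dy": -19,"rx": 6},
  {"dz": 37.5,"dy": -19.8,"rx": 6},
  {"dz": 37.5,"dy": -19.8,"rx": 6},
  {"dz": 37.5,"dy": -19.8,"rx": 6},
  {"dz": 37.5,"dy": -19.8,"rx": 6},
], fingers=6, force=40)

```text
invalid input
```

```bash
python3 - <<'E'
from h import *
im,st=snap('wrist','w1.png')
print(st['tcp_pos'],np.degrees(st['joints']).round(1))
for t,z in [('stick_grip',45),('stick_nose',8),('infeed_end',5)]:
    for x in spotter.tip_of('wrist',t): print(t,x['at'],x['confidence'],at_z('wrist',x['at'],z,st).round(1))
E
```

```text
[219.85434219 638.19058913 238.68920314] [68.9 15.1 91.9 -0.  73.  -2.1]
```

View pics/w1.png

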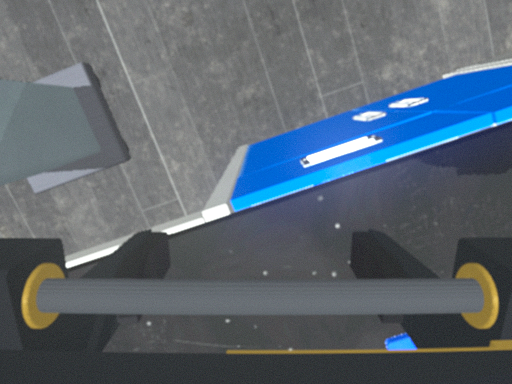

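Request:
play_rows([
  {"dx": 0,"dy": -2,"dz": 6,"rx": 0,"ry": 0,"rz": 0},
  {"dx": 0,"dy": -4,"dz": 12,"rx": 2,"ry": 0,"rz": 0},
  {"dx": 0,"dy": -7,"dz": 18,"rx": 4,"ry": 0,"rz": 0},
  {"dx": 0,"dy": -10,"dz": 24,"rx": 6,"ry": 0,"rz": 0},
  {"dx": 0,"dy": -12,"dz": 30,"rx": 6,"ry": 0,"rz": 0},
  {"dx": 0,"dy": -15,"dz": 36,"rx": 6,"ry": 0,"rz": 0},
  {"dx": 0,"dy": -17,"dz": 42,"rx": 6,"ry": 0,"rz": 0},
  {"dx": 0,"dy": -19.8,"dz": 47,"rx": 6,"ry": 0,"rz": 0},
  {"dx": 0,"dy": -19.8,"dz": 50,"rx": 6,"ry": 0,"rz": 0},
  {"dx": 0,"dy": -19.8,"dz": 50,"rx": 6,"ry": 0,"rz": 0},
  {"dx": 0,"dy": -19.8,"dz": 50,"rx": 6,"ry": 0,"rz": 0},
], fingers=6, force=40)

```text
clock: 2.78
tcp_pos: [627.6, 288.3, 238.4]
tcp_rot: [0.343, 1.545, -0.343]
contact_force: [0.2, 0.2, 0.0]
width: 60.1
```

```bash
python3 - <<'E'
from h import *
im,st=snap('wrist','w2.png')
print(st['clock'],st['tcp_pos'],np.degrees(st['joints']).round(1))
for t,z in [('stick_grip',45),('stick_nose',8),('infeed_end',5)]:
    for x in spotter.tip_of('wrist',t): print(t,x['at'],x['confidence'],at_z('wrist',x['at'],z,st).round(1))
E
```

```text
2.775 [627.60814363 288.29399929 238.41738972] [ 22.6  16.8  89.8   0.   73.4 -42.4]
stick_grip [259.4, 75.3] 0.96 [538.3 329.5  45. ]
stick_nose [253.8, 226.3] 0.94 [690.1 250.9   8. ]
infeed_end [104.3, 146.0] 0.56 [528.  134.8   5. ]
infeed_end [112.5, 250.7] 0.53 [645.1  74.    5. ]
```

View pics/w2.png

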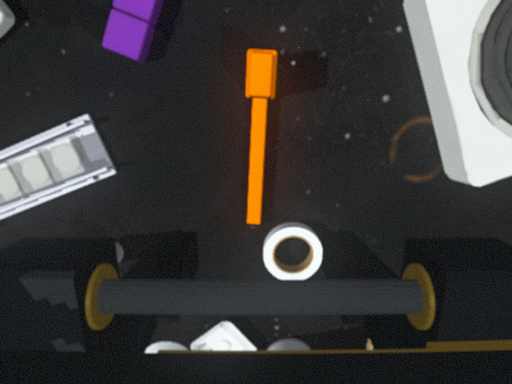

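```bash
cat >> h.py <<'E'
def box(x0,x1,y0,y1,z0,z1): return np.array([[x,y,z] for x in(x0,x1) for y in(y0,y1) for z in(z0,z1)],float)
BOX=[box(-30,170,-8,8,0,16),box(-30,20,-16,16,0,16),box(-20,20,-11,11,0,62)]
def fitstick(im,name,st,p0,z0=0,fix=None):
    from scipy.optimize import minimize
    hsv=cv2.cvtColor(im,cv2.COLOR_RGB2HSV)
    m=cv2.inRange(hsv,(5,150,80),(20,255,255))
    n,l,s,c=cv2.connectedComponentsWithStats(m)
    m=(l==1+np.argmax(s[1:,4])).astype(np.uint8)*255
    S=4
    M=cv2.resize(m,None,fx=S,fy=S,interpolation=cv2.INTER_LINEAR)>127
    def sil(p):
        o=np.zeros(M.shape,np.uint8); a=p[2]; Rz=np.array([[np.cos(a),-np.sin(a),0],[np.sin(a),np.cos(a),0],[0,0,1]])
        for b in BOX:
            q=proj(name,(Rz@b.T).T+[p[0],p[1],z0],st)
            h=cv2.convexHull(((q+.5)*S-.5).astype(np.float32)); cv2.fillPoly(o,[np.round(h*16).astype(np.int32)],1,shift=4)
        return o>0
    f=lambda p:1-(sil(p)&M).sum()/(sil(p)|M).sum()
    g=lambda v: f([v[0],v[1],v[2]/100])
    v=np.array([p0[0],p0[1],p0[2]*100])
    r=minimize(g,v,method='Nelder-Mead',options=dict(initial_simplex=[v,v+[6,0,0],v+[0,6,0],v+[0,0,5]],xatol=.05,fatol=1e-5))
    r=minimize(g,r.x,method='Nelder-Mead',options=dict(initial_simplex=[r.x,r.x+[2,0,0],r.x+[0,2,0],r.x+[0,0,2]],xatol=.02,fatol=1e-5))
    return r.x[0],r.x[1],r.x[2]/100,1-r.fun
E
python3 - <<'E'
from h import *
im,st=snap('wrist','w3.png')
r=fitstick(im,'wrist',st,(538,329,-.46)); print(r,np.degrees(r[2]))
im,_=snap('top','t3.png')
r=fitstick(im,'top',None,(538,329,-.46)); print(r,np.degrees(r[2]))
im,_=snap('scene','s3.png')
r=fitstick(im,'scene',None,(538,329,-.46)); print(r,np.degrees(r[2]))
E
```

```text
(np.float64(538.7250158364013), np.float64(330.7024673611144), np.float64(-0.4955727539802184), np.float64(0.9025314949251092)) -28.394227244741582
(np.float64(539.703212420163), np.float64(329.41783897129153), np.float64(-0.46601233360063415), np.float64(0.4371325192220714)) -26.7005399163589
(np.float64(540.0931552211935), np.float64(334.06342699759944), np.float64(-0.47817546689243257), np.float64(0.830057251908397)) -27.397436119634012
```

Request:
play_rows([
  {"dx": 0,"dy": 0,"dz": -5,"rx": 1,"ry": 0,"rz": 0},
  {"dx": 5,"dy": 0.0,"dz": -9.8,"rx": 2.8,"ry": 0,"rz": 0},
  {"dx": 10,"dy": 0.0,"dz": -9.8,"rx": 2.8,"ry": 0,"rz": 0},
  {"dx": 14,"dy": 0.0,"dz": -9.8,"rx": 2.8,"ry": 0,"rz": 0},
  {"dx": 14,"dy": 0.0,"dz": -9.8,"rx": 2.8,"ry": 0,"rz": 0},
  {"dx": 14,"dy": 0.0,"dz": -9.8,"rx": 2.8,"ry": 0,"rz": 0},
])

```text
clock: 3.88
tcp_pos: [540.3, 330.2, 100.4]
tcp_rot: [0.381, 1.535, -0.379]
contact_force: [-0.7, 0.8, 0.7]
width: 59.9
```

```bash
python3 - <<'E'
from h import *
im,st=snap('wrist','w4.png')
print(st['clock'],st['tcp_pos'],R.from_rotvec(st['tcp_rot']).as_matrix().round(4))
E
```

```text
3.875 [540.32688031 330.2329576  100.44077023] [[ 0.002   0.4664  0.8846]
 [ 0.0011  0.8846 -0.4664]
 [-1.      0.0019  0.0012]]
```

View pics/w4.png

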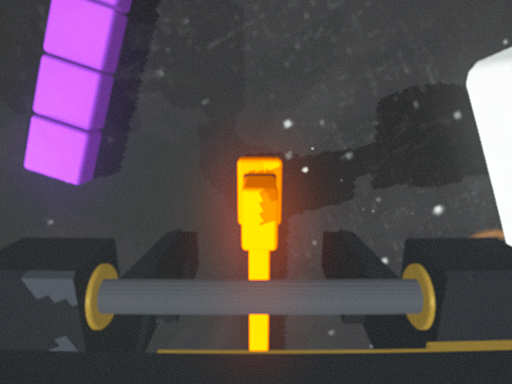

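Request:
play_rows([
  {"dx": 4,"dy": 0,"dz": -0.1,"rx": 0,"ry": 0,"rz": 0},
  {"dx": 6.5,"dy": 0,"dz": -0.1,"rx": 0,"ry": 0,"rz": 0},
  {"dx": 7.3,"dy": 0,"dz": -0.1,"rx": 0,"ry": 0,"rz": 0},
  {"dx": 7.3,"dy": 0,"dz": -0.1,"rx": 0,"ry": 0,"rz": 0},
  {"dx": 7.3,"dy": 0,"dz": -0.1,"rx": 0,"ry": 0,"rz": 0},
])

```text
clock: 4.55
tcp_pos: [540.0, 330.8, 27.8]
tcp_rot: [0.382, 1.535, -0.379]
contact_force: [-0.0, 0.1, -0.9]
width: 60.1
```

Request:
play_rows([
  {"dx": 0,"dy": 0,"dz": 0,"rx": 0,"ry": 0,"rz": 0},
  {"dx": 0,"dy": 0,"dz": 0,"rx": 0,"ry": 0,"rz": 0},
  {"dx": 0,"dy": 0,"dz": 0,"rx": 0,"ry": 0,"rz": 0},
  {"dx": 0,"dy": 0,"dz": 0,"rx": 0,"ry": 0,"rz": 0},
  {"dx": 0,"dy": 0,"dz": 0,"rx": 0,"ry": 0,"rz": 0},
  {"dx": 0,"dy": 0,"dz": 0,"rx": 0,"ry": 0,"rz": 0},
], fingers=0, force=45)

```text
clock: 5.3
tcp_pos: [538.4, 330.1, 25.7]
tcp_rot: [0.381, 1.537, -0.381]
contact_force: [-0.3, -0.4, 0.2]
width: 22.0
```

```bash
python3 - <<'E'
from h import *
for c in ['wrist','top','scene']:
    im,st=snap(c,c+'5.png')
    if c!='top': r=fitstick(im,c,st,(538.5,330.3,-.485)); print(c,r,np.degrees(r[2]))
print(st['clock'],st['tcp_pos'],st['width'],st['contact_force'],R.from_rotvec(st['tcp_rot']).as_matrix().round(4))
E
```

```text
wrist (np.float64(538.8953947479345), np.float64(329.4667387476921), np.float64(-0.49255921777668815), np.float64(0.21104910906306817)) -28.221564338869424
scene (np.float64(537.2637543715348), np.float64(329.23570126296715), np.float64(-0.45448673108168747), np.float64(0.6583756345177665)) -26.040171535677903
5.4 [538.43526838 330.03672369  25.73356601] 21.674992687530693 [ 0.04701582  0.22224758 -0.1350585 ] [[-0.      0.4666  0.8845]
 [ 0.      0.8845 -0.4666]
 [-1.      0.     -0.    ]]
```

View pics/scene5.png

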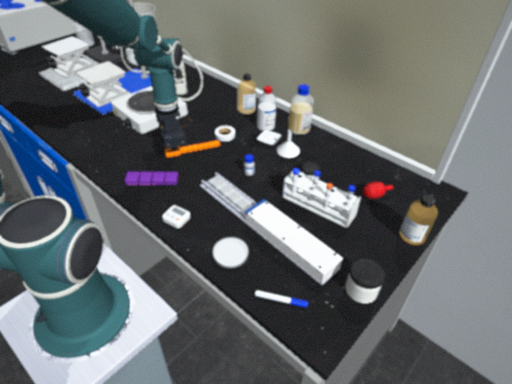

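View pics/wrist5.png

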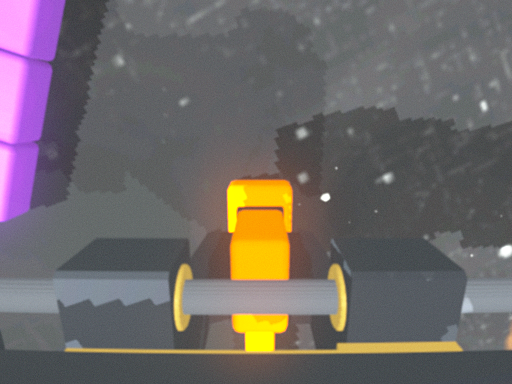

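Request:
play_rows([
  {"dx": -5,"dy": 0,"dz": 0,"rx": 0,"ry": 0,"rz": 0},
  {"dx": -10,"dy": 0,"dz": 0,"rx": 0,"ry": 0,"rz": 0},
  {"dx": -15,"dy": -3,"dz": 3,"rx": -5,"ry": 0,"rz": 0},
  {"dx": -20,"dy": -7,"dz": 7,"rx": -10,"ry": 0,"rz": 0},
  {"dx": -24,"dy": -11,"dz": 11,"rx": -18,"ry": 0,"rz": 0},
  {"dx": -27,"dy": -15,"dz": 15,"rx": -28,"ry": 0,"rz": 0},
  {"dx": -27,"dy": -18,"dz": 19,"rx": -28,"ry": 0,"rz": 0},
  {"dx": -27,"dy": -21,"dz": 22.5,"rx": -28,"ry": 0,"rz": 0},
  {"dx": -27,"dy": -21,"dz": 22.5,"rx": -28,"ry": 0,"rz": 0},
  {"dx": -27,"dy": -21,"dz": 22.5,"rx": -28,"ry": 0,"rz": 0},
  {"dx": -27,"dy": -21,"dz": 22.5,"rx": -28,"ry": 0,"rz": 0},
])

```text
clock: 6.82
tcp_pos: [638.8, 40.6, 295.2]
tcp_rot: [-0.004, 1.572, 0.004]
contact_force: [-0.5, 0.0, -0.5]
width: 21.4
```

```bash
python3 - <<'E'
from h import *
im,st=snap('wrist','w6.png')
print(st['clock'],st['tcp_pos'],st['width'],st['contact_force'])
np.save('st6.npy',np.r_[st['tcp_pos'],st['tcp_rot']])
for t,z in [('mouth',5),('case_center',16),('infeed_end',5)]:
    for x in spotter.tip_of('wrist',t): print(t,x['at'],x['confidence'],at_z('wrist',x['at'],z,st).round(1))
cv2.imwrite('pics/w6z.png',cv2.resize(im[:,:,::-1],(800,600),interpolation=cv2.INTER_CUBIC))
E
```

```text
6.825 [638.83697695  40.60273061 295.24413647] 21.41873915053191 [-0.5434042   0.01987776 -0.53896314]
mouth [162.1, 58.6] 0.74 [511.1 -82.2   5. ]
mouth [252.7, 61.1] 0.49 [514.1  31.5   5. ]
case_center [252.0, 61.8] 0.73 [516.4  30.9  16. ]
infeed_end [335.1, 70.7] 0.67 [524.8 135.6   5. ]
```

View pics/w6z.png

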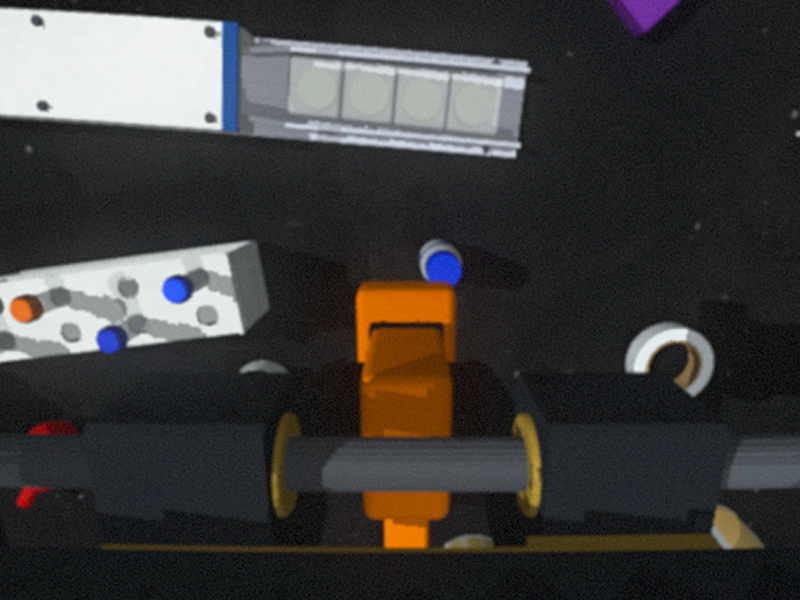

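```bash
python3 - <<'E'
import cv2
im=cv2.imread('pics/w6.png')
cv2.imwrite('pics/w6a.png',cv2.resize(im[5:110,125:225],None,fx=5.5,fy=5.5,interpolation=cv2.INTER_CUBIC))
cv2.imwrite('pics/w6b.png',cv2.resize(im[20:110,250:350],None,fx=6,fy=6,interpolation=cv2.INTER_CUBIC))
E
```

```text
(no output)
```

View pics/w6a.png

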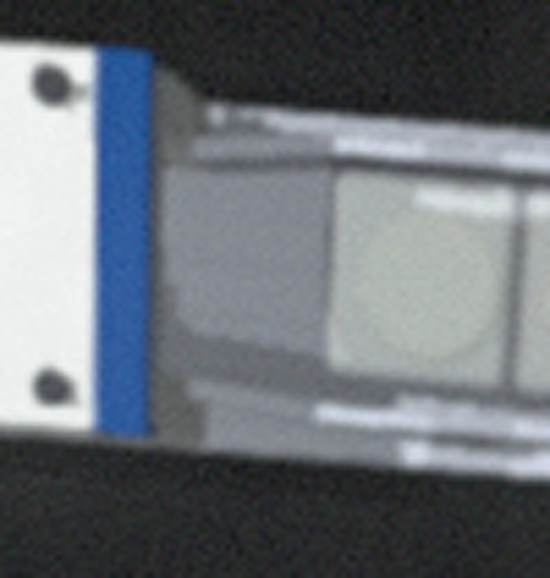

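View pics/w6b.png

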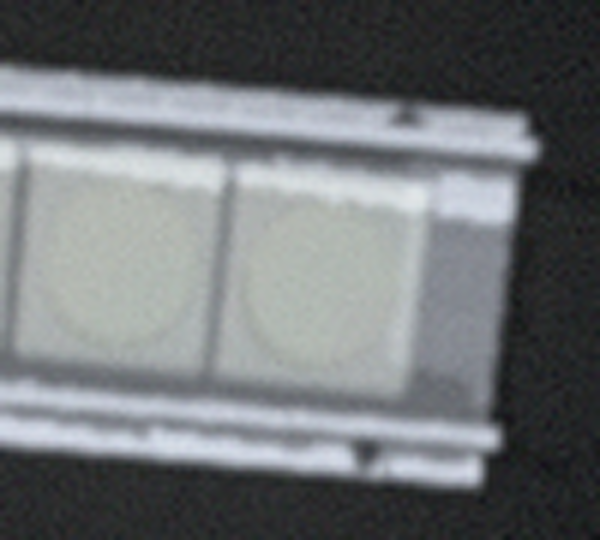

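```bash
python3 - <<'E'
from h import *
a=np.load('st6.npy'); st=dict(tcp_pos=a[:3],tcp_rot=a[3:])
P={}
for k,p,z in [('trimN',(152.6,15),48),('trimF',(152.6,84.4),48),('ridgeN',(340,44.7),20),('ridgeF',(333.3,92.8),20),('plN',(338,39.2),5),('plF',(330.3,101.3),5),
 ('caseTN',(321.7,50.8),27),('caseTF',(318,86.3),27),('caseLN',(185,35.9),27),('caseLF',(184.6,70.8),27)]:
    P[k]=at_z('wrist',p,z,st); print(k,P[k].round(1))
n=lambda a,b:print(a,b,np.linalg.norm(P[a]-P[b]).round(1),((P[a]+P[b])/2).round(1))
n('trimN','trimF');n('ridgeN','ridgeF');n('plN','plF');n('caseTN','caseTF');n('caseLN','caseLF')
im,_=snap('top','t6.png')
for t,z in [('mouth',5),('case_center',16),('infeed_end',5)]:
    for x in spotter.tip_of('top',t): print(t,x['at'],x['confidence'],at_z('top',x['at'],z).round(1))
im=cv2.imread('pics/t6.png')
cv2.imwrite('pics/t6z.png',cv2.resize(im[170:230,190:365],None,fx=4.5,fy=4.5,interpolation=cv2.INTER_CUBIC))
E
```

```text
trimN [471.7 -78.   48. ]
trimF [545.2 -82.9  48. ]
ridgeN [496.7 136.6  20. ]
ridgeF [552.5 131.5  20. ]
plN [487.6 137.2   5. ]
plF [562.3 131.5   5. ]
caseTN [505.  113.6  27. ]
caseTF [545.4 111.   27. ]
caseLN [489.2 -47.5  27. ]
caseLF [528.2 -49.8  27. ]
trimN trimF 73.6 [508.5 -80.4  48. ]
ridgeN ridgeF 56.0 [524.6 134.   20. ]
plN plF 74.9 [525.  134.3   5. ]
caseTN caseTF 40.5 [525.2 112.3  27. ]
caseLN caseLF 39.0 [508.7 -48.6  27. ]
mouth [266.3, 199.5] 0.81 [519.5 -82.7   5. ]
case_center [229.5, 201.5] 0.72 [508.7  34.6  16. ]
case_center [156.6, 230.7] 0.67 [410.5 262.3  16. ]
infeed_end [378.4, 203.6] 0.42 [ 512.9 -444.8    5. ]
```

View pics/t6z.png

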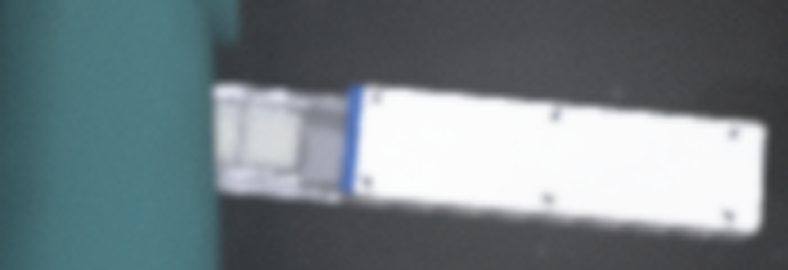

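```bash
python3 - <<'E'
from h import *
im=cv2.imread('pics/top0.png')
cv2.imwrite('pics/t0z.png',cv2.resize(im[170:230,190:365],None,fx=4.5,fy=4.5,interpolation=cv2.INTER_CUBIC))
q=[at_z('top',p,48) for p in [(360,197.1),(358.2,222.4),(268.2,189.1),(266.2,212.7)]]
for x in q: print(x.round(1))
print((q[0]+q[1])/2,(q[2]+q[3])/2)
m=np.array([508.5,-80.4]);d=(q[0]+q[1])/2-(q[2]+q[3])/2
print(np.degrees(np.arctan2(d[1],d[0])),np.hypot(*d[:2]))
E
```

```text
[ 524.7 -375.4   48. ]
[ 444.7 -367.7   48. ]
[544.7 -87.   48. ]
[469.9 -81.8  48. ]
[ 484.6871152  -371.51963862   48.        ] [507.32542335 -84.41604812  48.        ]
-94.50848186210112 287.99473028489126
```

View pics/t0z.png

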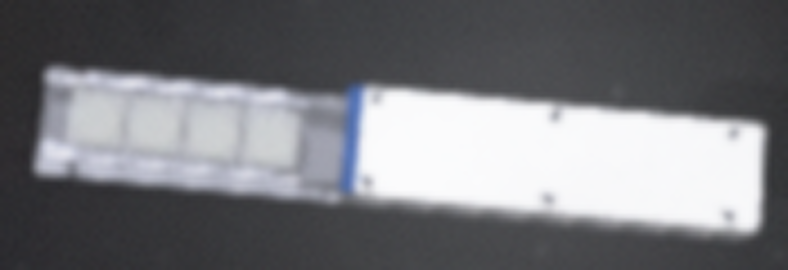

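Request:
play_rows([
  {"dx": 0,"dy": 3,"dz": -1,"rx": 10,"ry": 0,"rz": 0},
  {"dx": 0,"dy": 6,"dz": -2,"rx": 20,"ry": 0,"rz": 0},
  {"dx": 0,"dy": 9,"dz": -3,"rx": 30,"ry": 0,"rz": 0},
  {"dx": 0,"dy": 12,"dz": -4,"rx": 40,"ry": 0,"rz": 0},
  {"dx": 0,"dy": 15,"dz": -5,"rx": 50,"ry": 0,"rz": 0},
  {"dx": 0,"dy": 18,"dz": -6,"rx": 60,"ry": 0,"rz": 0},
  {"dx": 3,"dy": 21,"dz": -7,"rx": 70,"ry": 0,"rz": 0},
  {"dx": 7,"dy": 24,"dz": -8,"rx": 80,"ry": 0,"rz": 0},
  {"dx": 12,"dy": 26.2,"dz": -9,"rx": 90,"ry": 0,"rz": 0},
  {"dx": 17,"dy": 26.2,"dz": -10.1,"rx": 94.4,"ry": 0,"rz": 0},
  {"dx": 20.5,"dy": 26.2,"dz": -10.1,"rx": 94.4,"ry": 0,"rz": 0},
  {"dx": 20.5,"dy": 26.2,"dz": -10.1,"rx": 94.4,"ry": 0,"rz": 0},
  {"dx": 20.5,"dy": 26.2,"dz": -10.1,"rx": 94.4,"ry": 0,"rz": 0},
  {"dx": 20.5,"dy": 26.2,"dz": -10.1,"rx": 94.4,"ry": 0,"rz": 0},
])

```text
clock: 8.98
tcp_pos: [539.6, 301.8, 93.5]
tcp_rot: [1.267, 1.172, -1.259]
contact_force: [-0.2, -0.5, -0.5]
width: 21.5
```

```bash
python3 - <<'E'
from h import *
im,st=snap('scene','s7.png')
p=st['tcp_pos'];M=R.from_rotvec(st['tcp_rot']).as_matrix()
print(st['clock'],p,st['width'],st['contact_force'],np.degrees(np.arctan2(M[1,2],M[0,2])),M[2].round(4))
print(np.degrees(st['joints']).round(1))
z0=p[2]-25.7
r=fitstick(im,'scene',st,(p[0],p[1],np.radians(-94.4)),z0=z0);print(r,np.degrees(r[2]))
im2,_=snap('top','t7.png')
for t in ['stick_nose']:
  for c in ['scene','top']:
    for x in spotter.tip_of(c,t): print(c,x['at'],x['confidence'],at_z(c,x['at'],z0+8).round(1))
cv2.imwrite('pics/s7z.png',cv2.resize(im[100:270,100:330,::-1],None,fx=3.4,fy=3.4,interpolation=cv2.INTER_CUBIC))
cv2.imwrite('pics/t7z.png',cv2.resize(im2[130:260,100:290,::-1],None,fx=4,fy=4,interpolation=cv2.INTER_CUBIC))
E
```

```text
8.975 [539.59108677 301.77567566  93.46793983] 21.459147813258863 [-0.22914648 -0.54928934 -0.54730912] -94.2241283514792 [-1.      0.004  -0.0024]
[ 26.9  16.1 106.9  -0.   56.7  31.1]
(np.float64(541.467821436157), np.float64(299.9824735405763), np.float64(-1.6382714276141916), np.float64(0.8420182879806103)) -93.86603849916533
scene [209.0, 162.4] 0.55 [530.1 132.4  75.8]
top [200.0, 192.1] 0.53 [525.5 122.9  75.8]
```

View pics/s7z.png

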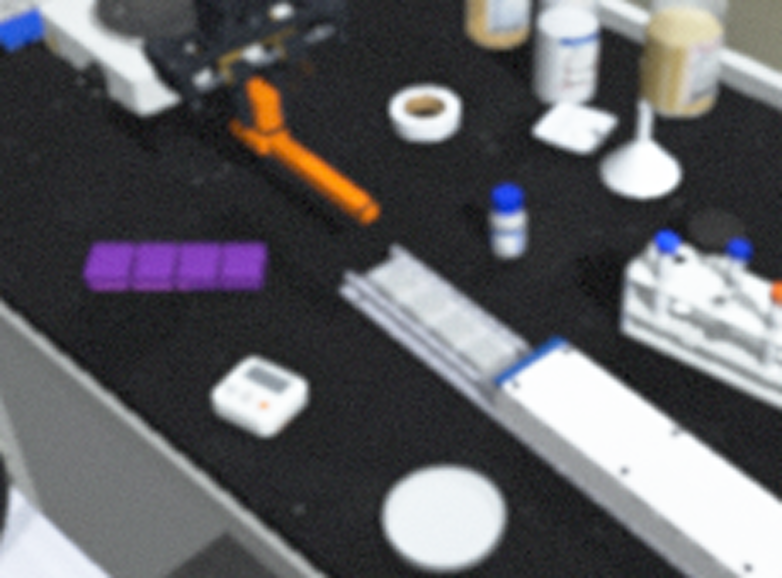

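View pics/t7z.png

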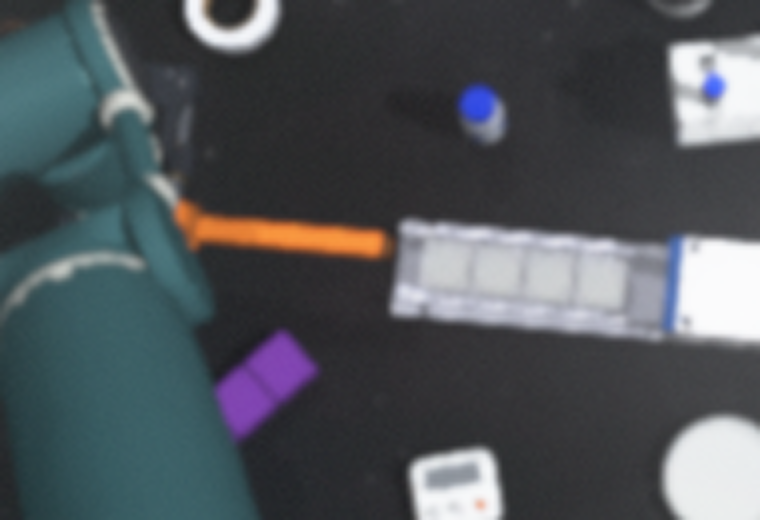

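Request:
play_rows([
  {"dx": 2.5,"dy": -0.2,"dz": 0,"rx": 0.2,"ry": 0,"rz": 0},
  {"dx": 4.5,"dy": -0.2,"dz": 0,"rx": 0.2,"ry": 0,"rz": 0},
  {"dx": 5.9,"dy": -0.2,"dz": 0,"rx": 0.2,"ry": 0,"rz": 0},
  {"dx": 5.9,"dy": -0.2,"dz": 0,"rx": 0.2,"ry": 0,"rz": 0},
  {"dx": 5.9,"dy": -0.2,"dz": 0,"rx": 0.2,"ry": 0,"rz": 0},
  {"dx": 5.9,"dy": -0.2,"dz": 0,"rx": 0.2,"ry": 0,"rz": 0},
])

```text
clock: 9.93
tcp_pos: [536.2, 301.4, 32.5]
tcp_rot: [1.267, 1.171, -1.264]
contact_force: [-0.2, 0.1, -0.6]
width: 22.0
```

```bash
cat > rd.py <<'E'
from h import *
st=robot.get_state()
p=st['tcp_pos'];M=R.from_rotvec(st['tcp_rot']).as_matrix()
u=np.array([-.0767,-.99705]);v=np.array([.99705,-.0767]);m=np.array([508.3,-81])
d=p[:2]-m
print('t',round(st['clock'],2),'tcp',p.round(2),'w',round(st['width'],1),'F',st['contact_force'].round(2),'Ffeed',round(st['contact_force'][:2]@u,2),'yaw',np.degrees(np.arctan2(M[1,2],M[0,2])).round(2),'nose s',(d@u+170).round(1),'lat(grip)',(d@v).round(2),'lat nose',(d@v+170*M[:2,2]@v).round(2),M[2].round(4))
E
python3 rd.py; python3 - <<'E'
from h import *
for c in ['scene','top']:
    im,_=snap(c,c+'8.png')
im,im2=cv2.imread('pics/scene8.png'),cv2.imread('pics/top8.png')
cv2.imwrite('pics/s8z.png',cv2.resize(im[130:230,150:280],None,fx=6,fy=6,interpolation=cv2.INTER_CUBIC))
cv2.imwrite('pics/t8z.png',cv2.resize(im2[160:230,140:280],None,fx=5.5,fy=5.5,interpolation=cv2.INTER_CUBIC))
E
python3 rd.py
```

```text
t 9.93 tcp [536.24 301.43  32.52] w 22.0 F [-0.15  0.07 -0.58] Ffeed -0.06 yaw -94.42 nose s -213.4 lat(grip) -1.48 lat nose -1.53 [-1.0e+00  1.2e-03 -8.0e-04]
t 10.03 tcp [536.09 301.37  32.44] w 21.6 F [-0.83  0.37 -1.25] Ffeed -0.3 yaw -94.41 nose s -213.4 lat(grip) -1.62 lat nose -1.67 [-1.0e+00  1.1e-03 -7.0e-04]
```

View pics/s8z.png

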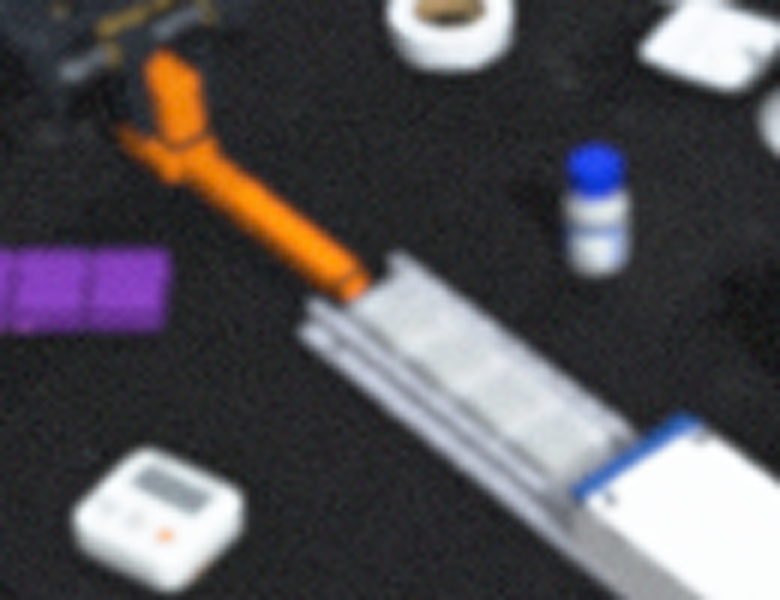

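View pics/t8z.png

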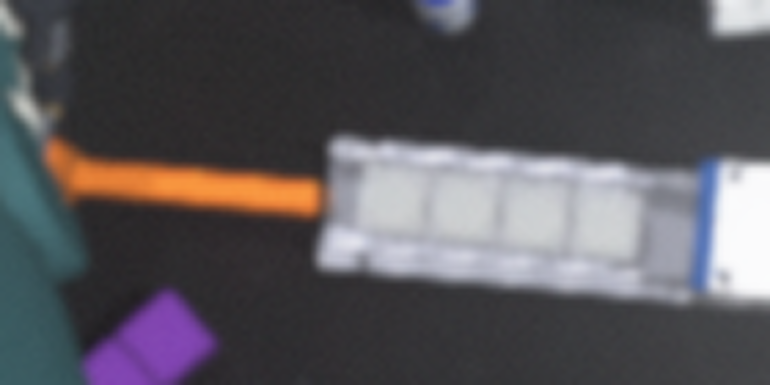

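```bash
python3 - <<'E'
from h import *
im=cv2.imread('pics/top8.png')[:,:,::-1]
for c in ['top','scene']:
    im=np.ascontiguousarray(cv2.imread(f'pics/{c}8.png')[:,:,::-1])
    r=fitstick(im,c,None,(536.2,301.4,np.radians(-94.4)),z0=7); print(c,r,np.degrees(r[2]), 'nose',r[0]+170*np.cos(r[2]),r[1]+170*np.sin(r[2]))
a,b=at_z('top',(200,185.1),5),at_z('top',(197.8,209.1),5); print(a,b,(a+b)/2)
print(at_z('top',(198.7,195.8),23))
E
python3 rd.py
```

```text
top (np.float64(538.5058344180718), np.float64(301.375524268036), np.float64(-1.6531595343626548), np.float64(0.5776550751879699)) -94.71906418079251 nose 524.5199143647437 131.95181270362147
scene (np.float64(538.0807356312316), np.float64(298.4069368386085), np.float64(-1.6412115360023578), np.float64(0.8073952726421718)) -94.03449430111826 nose 526.1200399095719 128.82821836882562
[562.68542601 132.21448253   5.        ] [484.00940355 136.00744816   5.        ] [523.34741478 134.11096534   5.        ]
[523.94815477 132.75677515  23.        ]
t 10.03 tcp [536.09 301.37  32.44] w 21.6 F [-0.83  0.37 -1.25] Ffeed -0.3 yaw -94.41 nose s -213.4 lat(grip) -1.62 lat nose -1.67 [-1.0e+00  1.1e-03 -7.0e-04]
```

Request:
play_rows([
  {"dx": 0,"dy": 0,"dz": 0.4,"rx": 0,"ry": 0,"rz": 0},
  {"dx": 0,"dy": 0,"dz": 0.8,"rx": 0,"ry": 0,"rz": 0},
  {"dx": 0,"dy": 0,"dz": 1.2,"rx": 0,"ry": 0,"rz": 0},
  {"dx": 0,"dy": 0,"dz": 1.4,"rx": 0,"ry": 0,"rz": 0},
  {"dx": 0,"dy": 0,"dz": 1.6,"rx": 0,"ry": 0,"rz": 0},
  {"dx": 0,"dy": 0,"dz": 1.8,"rx": 0,"ry": 0,"rz": 0},
  {"dx": 0,"dy": 0,"dz": 2.0,"rx": 0,"ry": 0,"rz": 0},
  {"dx": 0,"dy": 0,"dz": 2.2,"rx": 0,"ry": 0,"rz": 0},
  {"dx": 0,"dy": 0,"dz": 2.4,"rx": 0,"ry": 0,"rz": 0},
  {"dx": 0,"dy": 0,"dz": 2.7,"rx": 0,"ry": 0,"rz": 0},
  {"dx": 0,"dy": 0,"dz": 3.0,"rx": 0,"ry": 0,"rz": 0},
  {"dx": 0,"dy": 0,"dz": 3.3,"rx": 0,"ry": 0,"rz": 0},
  {"dx": 0,"dy": 0,"dz": 3.6,"rx": 0,"ry": 0,"rz": 0},
  {"dx": 0,"dy": 0,"dz": 3.9,"rx": 0,"ry": 0,"rz": 0},
  {"dx": 0,"dy": 0,"dz": 4.2,"rx": 0,"ry": 0,"rz": 0},
])

```text
clock: 11.9
tcp_pos: [532.4, 259.0, 31.7]
tcp_rot: [1.266, 1.172, -1.266]
contact_force: [-0.0, 2.7, 0.1]
width: 21.5
```

```bash
python3 rd.py; python3 - <<'E'
from h import *
im2,_=snap('top','t9.png')
cv2.imwrite('pics/t9z.png',cv2.resize(im2[160:230,140:280,::-1],None,fx=5.5,fy=5.5,interpolation=cv2.INTER_CUBIC))
E
```

```text
t 11.9 tcp [532.4  259.01  31.74] w 21.5 F [-0.02  2.71  0.13] Ffeed -2.7 yaw -94.41 nose s -170.9 lat(grip) -2.05 lat nose -2.08 [-1.e+00  1.e-04 -0.e+00]
```

View pics/t9z.png

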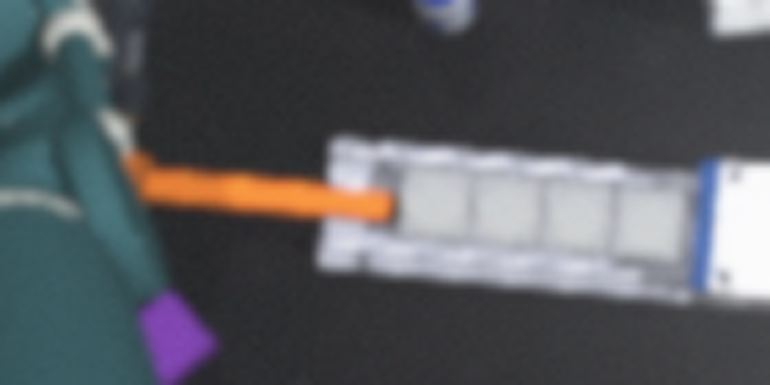

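Request:
play_rows([
  {"dx": -0.1,"dy": 0.05,"dz": 0.3,"rx": 0,"ry": 0,"rz": 0},
  {"dx": -0.1,"dy": 0.05,"dz": 0.6,"rx": 0,"ry": 0,"rz": 0},
  {"dx": -0.1,"dy": 0.05,"dz": 0.9,"rx": 0,"ry": 0,"rz": 0},
  {"dx": -0.1,"dy": 0.05,"dz": 1.2,"rx": 0,"ry": 0,"rz": 0},
  {"dx": -0.1,"dy": 0.05,"dz": 1.5,"rx": 0,"ry": 0,"rz": 0},
  {"dx": -0.1,"dy": 0.05,"dz": 1.8,"rx": 0,"ry": 0,"rz": 0},
])

```text
clock: 12.7
tcp_pos: [531.4, 241.0, 32.7]
tcp_rot: [1.266, 1.172, -1.266]
contact_force: [0.4, 1.3, -1.4]
width: 21.6
```

```bash
python3 rd.py
```

```text
t 12.7 tcp [531.44 241.03  32.72] w 21.6 F [ 0.4   1.31 -1.39] Ffeed -1.34 yaw -94.41 nose s -152.9 lat(grip) -1.63 lat nose -1.66 [-1. -0.  0.]
```

Request:
play_rows([
  {"dx": 0,"dy": 0,"dz": 0.4,"rx": 0,"ry": 0,"rz": 0},
  {"dx": 0,"dy": 0,"dz": 0.8,"rx": 0,"ry": 0,"rz": 0},
  {"dx": 0,"dy": 0,"dz": 1.2,"rx": 0,"ry": 0,"rz": 0},
  {"dx": 0,"dy": 0,"dz": 1.6,"rx": 0,"ry": 0,"rz": 0},
  {"dx": 0,"dy": 0,"dz": 2.0,"rx": 0,"ry": 0,"rz": 0},
  {"dx": 0,"dy": 0,"dz": 2.4,"rx": 0,"ry": 0,"rz": 0},
  {"dx": 0,"dy": 0,"dz": 2.8,"rx": 0,"ry": 0,"rz": 0},
  {"dx": 0,"dy": 0,"dz": 3.2,"rx": 0,"ry": 0,"rz": 0},
  {"dx": 0,"dy": 0,"dz": 3.6,"rx": 0,"ry": 0,"rz": 0},
  {"dx": 0,"dy": 0,"dz": 4.0,"rx": 0,"ry": 0,"rz": 0},
])

```text
clock: 13.95
tcp_pos: [528.4, 201.1, 32.7]
tcp_rot: [1.266, 1.172, -1.266]
contact_force: [-0.3, 0.8, -1.8]
width: 21.5
```

```bash
python3 rd.py
```

```text
t 13.95 tcp [528.4  201.13  32.73] w 21.5 F [-0.34  0.79 -1.82] Ffeed -0.76 yaw -94.41 nose s -112.8 lat(grip) -1.59 lat nose -1.63 [-1.e+00  1.e-04 -1.e-04]
```

Request:
play_rows([
  {"dx": 0,"dy": 0,"dz": 0.5,"rx": 0,"ry": 0,"rz": 0},
  {"dx": 0,"dy": 0,"dz": 1.0,"rx": 0,"ry": 0,"rz": 0},
  {"dx": 0,"dy": 0,"dz": 1.5,"rx": 0,"ry": 0,"rz": 0},
  {"dx": 0,"dy": 0,"dz": 2.0,"rx": 0,"ry": 0,"rz": 0},
  {"dx": 0,"dy": 0,"dz": 2.5,"rx": 0,"ry": 0,"rz": 0},
  {"dx": 0,"dy": 0,"dz": 3.0,"rx": 0,"ry": 0,"rz": 0},
  {"dx": 0,"dy": 0,"dz": 3.5,"rx": 0,"ry": 0,"rz": 0},
  {"dx": 0,"dy": 0,"dz": 4.0,"rx": 0,"ry": 0,"rz": 0},
  {"dx": 0,"dy": 0,"dz": 4.5,"rx": 0,"ry": 0,"rz": 0},
  {"dx": 0,"dy": 0,"dz": 5.0,"rx": 0,"ry": 0,"rz": 0},
  {"dx": 0,"dy": 0,"dz": 5.5,"rx": 0,"ry": 0,"rz": 0},
  {"dx": 0,"dy": 0,"dz": 6.0,"rx": 0,"ry": 0,"rz": 0},
  {"dx": 0,"dy": 0,"dz": 6.5,"rx": 0,"ry": 0,"rz": 0},
  {"dx": 0,"dy": 0,"dz": 7.0,"rx": 0,"ry": 0,"rz": 0},
  {"dx": 0,"dy": 0,"dz": 7.5,"rx": 0,"ry": 0,"rz": 0},
])

```text
clock: 15.82
tcp_pos: [522.5, 126.2, 32.7]
tcp_rot: [1.266, 1.172, -1.266]
contact_force: [-0.3, 1.7, -1.1]
width: 21.4
```

```bash
python3 rd.py; python3 - <<'E'
from h import *
im2,_=snap('top','t10.png')
cv2.imwrite('pics/t10z.png',cv2.resize(im2[160:230,140:280,::-1],None,fx=5.5,fy=5.5,interpolation=cv2.INTER_CUBIC))
E
```

```text
t 15.82 tcp [522.52 126.24  32.68] w 21.4 F [-0.33  1.7  -1.09] Ffeed -1.67 yaw -94.41 nose s -37.7 lat(grip) -1.72 lat nose -1.76 [-1.e+00 -2.e-04  0.e+00]
```

View pics/t10z.png

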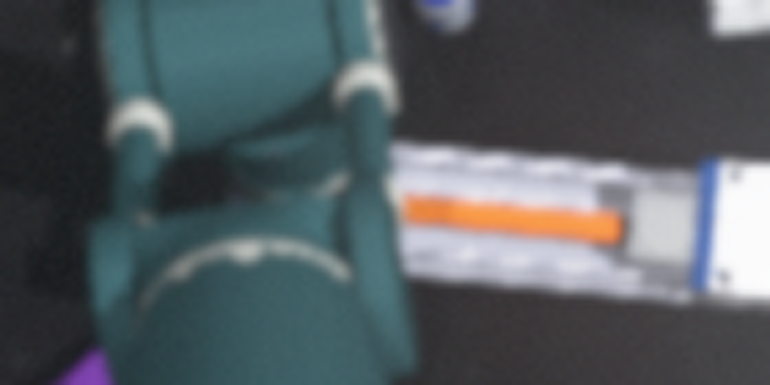

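Request:
play_rows([
  {"dx": 0,"dy": 0,"dz": 0.5,"rx": 0,"ry": 0,"rz": 0},
  {"dx": 0,"dy": 0,"dz": 1.0,"rx": 0,"ry": 0,"rz": 0},
  {"dx": 0,"dy": 0,"dz": 1.5,"rx": 0,"ry": 0,"rz": 0},
  {"dx": 0,"dy": 0,"dz": 2.0,"rx": 0,"ry": 0,"rz": 0},
  {"dx": 0,"dy": 0,"dz": 2.5,"rx": 0,"ry": 0,"rz": 0},
  {"dx": 0,"dy": 0,"dz": 3.0,"rx": 0,"ry": 0,"rz": 0},
  {"dx": 0,"dy": 0,"dz": 3.5,"rx": 0,"ry": 0,"rz": 0},
  {"dx": 0,"dy": 0,"dz": 4.0,"rx": 0,"ry": 0,"rz": 0},
  {"dx": 0,"dy": 0,"dz": 4.5,"rx": 0,"ry": 0,"rz": 0},
  {"dx": 0,"dy": 0,"dz": 5.0,"rx": 0,"ry": 0,"rz": 0},
  {"dx": 0,"dy": 0,"dz": 5.5,"rx": 0,"ry": 0,"rz": 0},
  {"dx": 0,"dy": 0,"dz": 6.0,"rx": 0,"ry": 0,"rz": 0},
  {"dx": 0,"dy": 0,"dz": 6.5,"rx": 0,"ry": 0,"rz": 0},
  {"dx": 0,"dy": 0,"dz": 6.9,"rx": 0,"ry": 0,"rz": 0},
  {"dx": 0,"dy": 0,"dz": 7.2,"rx": 0,"ry": 0,"rz": 0},
])

```text
clock: 17.75
tcp_pos: [517.1, 54.5, 32.7]
tcp_rot: [1.266, 1.172, -1.266]
contact_force: [-1.3, 1.7, -0.9]
width: 21.5
```

```bash
python3 rd.py
```

```text
t 17.75 tcp [517.09  54.5   32.71] w 21.5 F [-1.33  1.67 -0.89] Ffeed -1.56 yaw -94.42 nose s 34.2 lat(grip) -1.63 lat nose -1.68 [-1.  0.  0.]
```

Request:
play_rows([
  {"dx": 0,"dy": 0,"dz": 0.2,"rx": 0,"ry": 0,"rz": 0},
  {"dx": 0,"dy": 0,"dz": 0.4,"rx": 0,"ry": 0,"rz": 0},
])

```text
clock: 18.0
tcp_pos: [516.8, 50.7, 32.7]
tcp_rot: [1.266, 1.172, -1.266]
contact_force: [-0.8, 1.9, 0.3]
width: 21.6
```

Request:
play_rows([
  {"dx": 0,"dy": 0,"dz": 0.2,"rx": 0,"ry": 0,"rz": 0},
  {"dx": 0,"dy": 0,"dz": 0.4,"rx": 0,"ry": 0,"rz": 0},
])

```text
clock: 18.25
tcp_pos: [516.5, 46.7, 32.7]
tcp_rot: [1.266, 1.172, -1.266]
contact_force: [-0.9, 2.1, -1.0]
width: 21.6
```

Request:
play_rows([
  {"dx": 0,"dy": 0,"dz": 0.2,"rx": 0,"ry": 0,"rz": 0},
  {"dx": 0,"dy": 0,"dz": 0.4,"rx": 0,"ry": 0,"rz": 0},
])

```text
clock: 18.5
tcp_pos: [516.1, 42.7, 32.7]
tcp_rot: [1.266, 1.172, -1.266]
contact_force: [-0.1, 2.8, 0.0]
width: 21.5
```

Nose at s≈46, force rising only slightly; continue one call at a time.

Request:
play_rows([
  {"dx": 0,"dy": 0,"dz": 0.1,"rx": 0,"ry": 0,"rz": 0},
  {"dx": 0,"dy": 0,"dz": 0.3,"rx": 0,"ry": 0,"rz": 0},
])

```text
clock: 18.75
tcp_pos: [515.9, 39.8, 32.7]
tcp_rot: [1.266, 1.172, -1.266]
contact_force: [-0.8, 2.3, -0.3]
width: 21.7
```

Request:
play_rows([
  {"dx": 0,"dy": 0,"dz": 0.2,"rx": 0,"ry": 0,"rz": 0},
  {"dx": 0,"dy": 0,"dz": 0.4,"rx": 0,"ry": 0,"rz": 0},
])

```text
clock: 19.0
tcp_pos: [515.6, 35.7, 32.7]
tcp_rot: [1.266, 1.172, -1.266]
contact_force: [-0.5, 2.0, -1.3]
width: 21.3
```

Request:
play_rows([
  {"dx": 0,"dy": 0,"dz": 0.2,"rx": 0,"ry": 0,"rz": 0},
  {"dx": 0,"dy": 0,"dz": 0.4,"rx": 0,"ry": 0,"rz": 0},
])

```text
clock: 19.25
tcp_pos: [515.3, 31.7, 32.7]
tcp_rot: [1.266, 1.172, -1.266]
contact_force: [-0.7, 0.9, -0.7]
width: 21.5
```

Request:
play_rows([
  {"dx": 0,"dy": 0,"dz": 0.2,"rx": 0,"ry": 0,"rz": 0},
  {"dx": 0,"dy": 0,"dz": 0.4,"rx": 0,"ry": 0,"rz": 0},
])

```text
clock: 19.5
tcp_pos: [515.0, 27.8, 32.7]
tcp_rot: [1.266, 1.172, -1.266]
contact_force: [-1.5, 2.3, -0.3]
width: 21.8
```

Request:
play_rows([
  {"dx": 0,"dy": 0,"dz": 0.2,"rx": 0,"ry": 0,"rz": 0},
  {"dx": 0,"dy": 0,"dz": 0.4,"rx": 0,"ry": 0,"rz": 0},
])

```text
clock: 19.75
tcp_pos: [514.7, 23.8, 32.7]
tcp_rot: [1.266, 1.172, -1.266]
contact_force: [0.2, 2.0, -1.2]
width: 21.6
```

Request:
play_rows([
  {"dx": 0,"dy": 0,"dz": 0.2,"rx": 0,"ry": 0,"rz": 0},
  {"dx": 0,"dy": 0,"dz": 0.4,"rx": 0,"ry": 0,"rz": 0},
])

```text
clock: 20.0
tcp_pos: [514.4, 19.7, 32.7]
tcp_rot: [1.266, 1.172, -1.266]
contact_force: [-1.3, 1.4, -1.7]
width: 21.6
```

Request:
play_rows([
  {"dx": 0,"dy": 0,"dz": 0.2,"rx": 0,"ry": 0,"rz": 0},
  {"dx": 0,"dy": 0,"dz": 0.4,"rx": 0,"ry": 0,"rz": 0},
])

```text
clock: 20.25
tcp_pos: [514.1, 15.8, 32.7]
tcp_rot: [1.266, 1.172, -1.266]
contact_force: [0.6, 4.1, 0.4]
width: 21.7
```

Request:
play_rows([
  {"dx": 0,"dy": 0,"dz": 0.1,"rx": 0,"ry": 0,"rz": 0},
  {"dx": 0,"dy": 0,"dz": 0.15,"rx": 0,"ry": 0,"rz": 0},
])

```text
clock: 20.5
tcp_pos: [514.1, 14.9, 32.8]
tcp_rot: [1.267, 1.172, -1.265]
contact_force: [-0.8, 5.5, 0.5]
width: 21.7
```

Request:
play_rows([
  {"dx": 0,"dy": 0,"dz": 0.1,"rx": 0,"ry": 0,"rz": 0},
  {"dx": 0,"dy": 0,"dz": 0.15,"rx": 0,"ry": 0,"rz": 0},
])

```text
clock: 20.75
tcp_pos: [514.1, 13.7, 32.9]
tcp_rot: [1.267, 1.172, -1.265]
contact_force: [-1.3, 5.9, 0.1]
width: 21.7
```

Request:
play_rows([
  {"dx": 0,"dy": 0,"dz": 0.1,"rx": 0,"ry": 0,"rz": 0},
  {"dx": 0,"dy": 0,"dz": 0.15,"rx": 0,"ry": 0,"rz": 0},
])

```text
clock: 21.0
tcp_pos: [514.0, 12.3, 32.9]
tcp_rot: [1.267, 1.172, -1.265]
contact_force: [-0.1, 7.1, -0.1]
width: 21.6
```

Request:
play_rows([
  {"dx": 0,"dy": 0,"dz": 0.1,"rx": 0,"ry": 0,"rz": 0},
  {"dx": 0,"dy": 0,"dz": 0.1,"rx": 0,"ry": 0,"rz": 0},
])

```text
clock: 21.25
tcp_pos: [514.0, 11.3, 33.0]
tcp_rot: [1.267, 1.172, -1.265]
contact_force: [0.3, 5.6, 0.5]
width: 21.8
```

Request:
play_rows([
  {"dx": 0,"dy": 0,"dz": 0.1,"rx": 0,"ry": 0,"rz": 0},
  {"dx": 0,"dy": 0,"dz": 0.1,"rx": 0,"ry": 0,"rz": 0},
])

```text
clock: 21.5
tcp_pos: [514.2, 10.4, 33.0]
tcp_rot: [1.268, 1.172, -1.264]
contact_force: [-0.2, 7.0, 0.3]
width: 21.3
```

Request:
play_rows([
  {"dx": 0,"dy": 0,"dz": 0.1,"rx": 0,"ry": 0,"rz": 0},
  {"dx": 0,"dy": 0,"dz": 0.1,"rx": 0,"ry": 0,"rz": 0},
])

```text
clock: 21.75
tcp_pos: [514.2, 9.5, 33.1]
tcp_rot: [1.268, 1.172, -1.264]
contact_force: [-0.0, 7.2, -0.9]
width: 21.4
```

Request:
play_rows([
  {"dx": 0,"dy": 0,"dz": 0.1,"rx": 0,"ry": 0,"rz": 0},
  {"dx": 0,"dy": 0,"dz": 0.1,"rx": 0,"ry": 0,"rz": 0},
])

```text
clock: 22.0
tcp_pos: [514.2, 8.9, 33.2]
tcp_rot: [1.269, 1.172, -1.264]
contact_force: [0.7, 9.2, -0.1]
width: 21.6
```

Request:
play_rows([
  {"dx": 0,"dy": 0,"dz": 0.1,"rx": 0,"ry": 0,"rz": 0},
  {"dx": 0,"dy": 0,"dz": 0.1,"rx": 0,"ry": 0,"rz": 0},
  {"dx": 0,"dy": 0,"dz": 0.1,"rx": 0,"ry": 0,"rz": 0},
])

```text
clock: 22.38
tcp_pos: [514.4, 8.8, 33.4]
tcp_rot: [1.27, 1.173, -1.263]
contact_force: [0.3, 11.7, 1.3]
width: 21.2
```

Request:
play_rows([
  {"dx": 0,"dy": 0,"dz": -0.3,"rx": 0,"ry": 0,"rz": 0},
  {"dx": 0,"dy": 0,"dz": -0.6,"rx": 0,"ry": 0,"rz": 0},
  {"dx": 0,"dy": 0,"dz": -1.2,"rx": 0,"ry": 0,"rz": 0},
  {"dx": 0,"dy": 0,"dz": -1.2,"rx": 0,"ry": 0,"rz": 0},
])

```text
clock: 22.88
tcp_pos: [514.4, 18.3, 32.8]
tcp_rot: [1.265, 1.172, -1.265]
contact_force: [0.1, -0.3, 0.2]
width: 21.7
```

Request:
play_rows([
  {"dx": 0,"dy": 0,"dz": 0.2,"rx": 0,"ry": 0,"rz": 0},
  {"dx": 0,"dy": 0,"dz": 0.4,"rx": 0,"ry": 0,"rz": 0},
  {"dx": 0,"dy": 0,"dz": 0.5,"rx": 0,"ry": 0,"rz": 0},
  {"dx": 0,"dy": 0,"dz": 0.5,"rx": 0,"ry": 0,"rz": 0},
])

```text
clock: 23.38
tcp_pos: [513.9, 13.2, 32.7]
tcp_rot: [1.266, 1.172, -1.266]
contact_force: [0.3, -0.7, -1.6]
width: 21.9
```

Request:
play_rows([
  {"dx": 0,"dy": 0,"dz": 0.1,"rx": 0,"ry": 0,"rz": 0},
  {"dx": 0,"dy": 0,"dz": 0.2,"rx": 0,"ry": 0,"rz": 0},
  {"dx": 0,"dy": 0,"dz": 0.2,"rx": 0,"ry": 0,"rz": 0},
])

```text
clock: 23.75
tcp_pos: [514.0, 12.3, 32.9]
tcp_rot: [1.267, 1.172, -1.265]
contact_force: [0.4, 4.9, 0.7]
width: 21.5
```

Request:
play_rows([
  {"dx": 0,"dy": 0,"dz": -0.5,"rx": 0,"ry": 0,"rz": 0},
  {"dx": 0,"dy": 0,"dz": -2,"rx": 0,"ry": 0,"rz": 0},
  {"dx": 0,"dy": 0,"dz": -4,"rx": 0,"ry": 0,"rz": 0},
  {"dx": 0,"dy": 0,"dz": -6,"rx": 0,"ry": 0,"rz": 0},
  {"dx": 0,"dy": 0,"dz": -8,"rx": 0,"ry": 0,"rz": 0},
  {"dx": 0,"dy": 0,"dz": -10,"rx": 0,"ry": 0,"rz": 0},
  {"dx": 0,"dy": 0,"dz": -12,"rx": 0,"ry": 0,"rz": 0},
  {"dx": 0,"dy": 0,"dz": -14,"rx": 0,"ry": 0,"rz": 0},
  {"dx": 0,"dy": 0,"dz": -16,"rx": 0,"ry": 0,"rz": 0},
  {"dx": 0,"dy": 0,"dz": -18,"rx": 0,"ry": 0,"rz": 0},
  {"dx": 0,"dy": 0,"dz": -20,"rx": 0,"ry": 0,"rz": 0},
  {"dx": 0,"dy": 0,"dz": -22.5,"rx": 0,"ry": 0,"rz": 0},
  {"dx": 0,"dy": 0,"dz": -25,"rx": 0,"ry": 0,"rz": 0},
  {"dx": 0,"dy": 0,"dz": -27.5,"rx": 0,"ry": 0,"rz": 0},
  {"dx": 0,"dy": 0,"dz": -30,"rx": 0,"ry": 0,"rz": 0},
  {"dx": 0,"dy": 0,"dz": -32,"rx": 0,"ry": 0,"rz": 0},
  {"dx": 0,"dy": 0,"dz": -32,"rx": 0,"ry": 0,"rz": 0},
  {"dx": 0,"dy": 0,"dz": -32,"rx": 0,"ry": 0,"rz": 0},
])

```text
clock: 26.0
tcp_pos: [538.0, 330.0, 32.4]
tcp_rot: [1.265, 1.172, -1.266]
contact_force: [-0.3, 0.5, -1.0]
width: 21.8
```

```bash
python3 rd.py; python3 - <<'E'
from h import *
im,_=snap('scene','s11.png')
im2,_=snap('top','t11.png')
cv2.imwrite('pics/s11z.png',cv2.resize(im[100:270,100:330,::-1],None,fx=3.4,fy=3.4,interpolation=cv2.INTER_CUBIC))
cv2.imwrite('pics/t11z.png',cv2.resize(im2[130:260,100:290,::-1],None,fx=4,fy=4,interpolation=cv2.INTER_CUBIC))
E
```

```text
t 26.0 tcp [538.03 330.03  32.41] w 21.8 F [-0.31  0.52 -1.03] Ffeed -0.5 yaw -94.4 nose s -242.1 lat(grip) -1.89 lat nose -1.87 [-1.e+00 -6.e-04  9.e-04]
```

View pics/s11z.png

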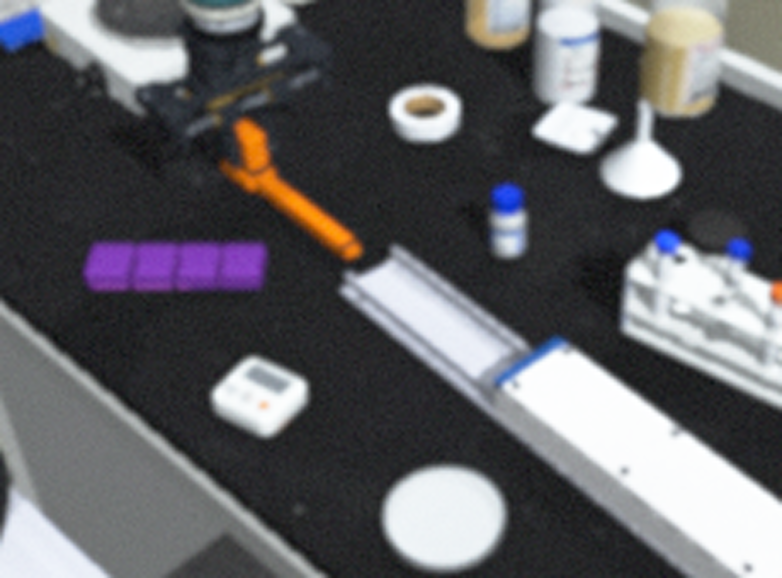

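View pics/t11z.png

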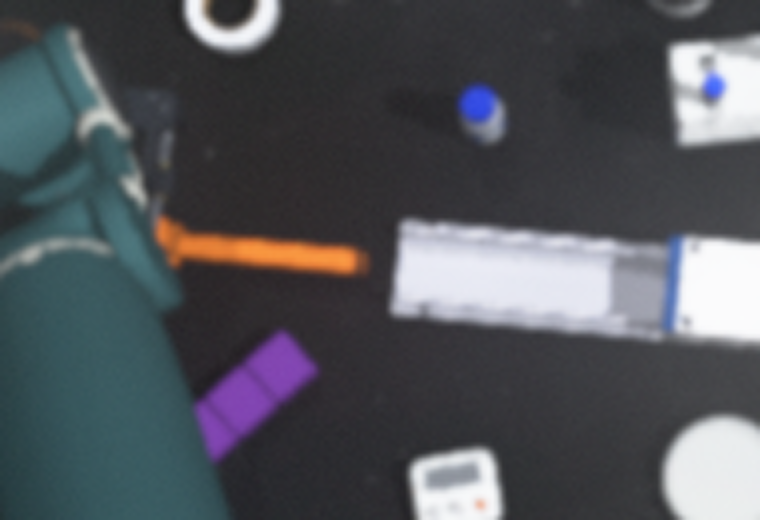

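Case is gone inside the tunnel; the stick's nose is clear of the plate (~25 mm behind). Lower it about 6.5 mm to the bench, then release.

Request:
play_rows([
  {"dx": 0,"dy": 0,"dz": -0.5,"rx": 0,"ry": 0,"rz": 0},
  {"dx": 0.3,"dy": 0,"dz": -0.8,"rx": 0,"ry": 0,"rz": 0},
  {"dx": 0.6,"dy": 0,"dz": -0.8,"rx": 0,"ry": 0,"rz": 0},
  {"dx": 0.65,"dy": 0,"dz": -0.8,"rx": 0,"ry": 0,"rz": 0},
  {"dx": 0.65,"dy": 0,"dz": -0.8,"rx": 0,"ry": 0,"rz": 0},
  {"dx": 0.65,"dy": 0,"dz": -0.8,"rx": 0,"ry": 0,"rz": 0},
])

```text
clock: 26.85
tcp_pos: [539.0, 338.4, 26.2]
tcp_rot: [1.266, 1.172, -1.266]
contact_force: [0.1, -0.2, -0.7]
width: 21.8
```

Request:
play_rows([
  {"dx": 0.05,"dy": 0,"dz": 0,"rx": 0,"ry": 0,"rz": 0},
  {"dx": 0.05,"dy": 0,"dz": 0,"rx": 0,"ry": 0,"rz": 0},
])

```text
clock: 27.1
tcp_pos: [539.0, 338.5, 25.7]
tcp_rot: [1.266, 1.172, -1.266]
contact_force: [0.2, -0.5, -0.3]
width: 21.5
```

Request:
play_rows([
  {"dx": 0,"dy": 0,"dz": 0,"rx": 0,"ry": 0,"rz": 0},
  {"dx": 0,"dy": 0,"dz": 0,"rx": 0,"ry": 0,"rz": 0},
  {"dx": 0,"dy": 0,"dz": 0,"rx": 0,"ry": 0,"rz": 0},
  {"dx": 0,"dy": 0,"dz": 0,"rx": 0,"ry": 0,"rz": 0},
  {"dx": 0,"dy": 0,"dz": 0,"rx": 0,"ry": 0,"rz": 0},
  {"dx": 0,"dy": 0,"dz": 0,"rx": 0,"ry": 0,"rz": 0},
], fingers=5)

```text
clock: 27.85
tcp_pos: [539.0, 338.5, 25.7]
tcp_rot: [1.266, 1.172, -1.266]
contact_force: [-0.5, 0.2, -0.6]
width: 49.7
```

Request:
play_rows([
  {"dx": -1,"dy": 0,"dz": 0,"rx": 0,"ry": 0,"rz": 0},
  {"dx": -3,"dy": 0,"dz": 0,"rx": 0,"ry": 0,"rz": 0},
  {"dx": -7,"dy": 0,"dz": 0,"rx": 0,"ry": 0,"rz": 0},
  {"dx": -11,"dy": 0,"dz": 0,"rx": 0,"ry": 0,"rz": 0},
  {"dx": -16,"dy": 0,"dz": 0,"rx": 0,"ry": 0,"rz": 0},
  {"dx": -20,"dy": 0,"dz": 0,"rx": 0,"ry": 0,"rz": 0},
  {"dx": -20,"dy": 0,"dz": 5,"rx": 0,"ry": 0,"rz": 0},
  {"dx": -20,"dy": 0,"dz": 10,"rx": 0,"ry": 0,"rz": 0},
  {"dx": -20,"dy": 0,"dz": 10,"rx": 0,"ry": 0,"rz": 0},
  {"dx": -20,"dy": 0,"dz": 10,"rx": 0,"ry": 0,"rz": 0},
])

```text
clock: 29.1
tcp_pos: [531.7, 239.1, 227.2]
tcp_rot: [1.268, 1.171, -1.264]
contact_force: [0.0, -0.1, 0.0]
width: 50.2
```

```bash
python3 rd.py; python3 - <<'E'
from h import *
im,_=snap('scene','s12.png')
im2,st=snap('wrist','w12.png')
for c,i in [('scene',im),('wrist',im2)]:
    r=fitstick(i,c,st,(539,338,np.radians(-94.4))); print(c,r,np.degrees(r[2]))
cv2.imwrite('pics/s12z.png',cv2.resize(im[100:270,100:330,::-1],None,fx=3.4,fy=3.4,interpolation=cv2.INTER_CUBIC))
E
```

```text
t 29.1 tcp [531.73 239.08 227.23] w 50.2 F [ 0.04 -0.12  0.03] Ffeed 0.12 yaw -94.46 nose s -150.9 lat(grip) -1.19 lat nose -1.36 [-1.      0.0019 -0.0016]
scene (np.float64(541.9824091907391), np.float64(342.38380300262816), np.float64(-1.6389281722291755), np.float64(0.8804729571528916)) -93.90366719382185
wrist (np.float64(539.5465813213489), np.float64(337.81860556015647), np.float64(-1.6234607072218592), np.float64(0.26321015234726486)) -93.01744672913634
```

View pics/s12z.png

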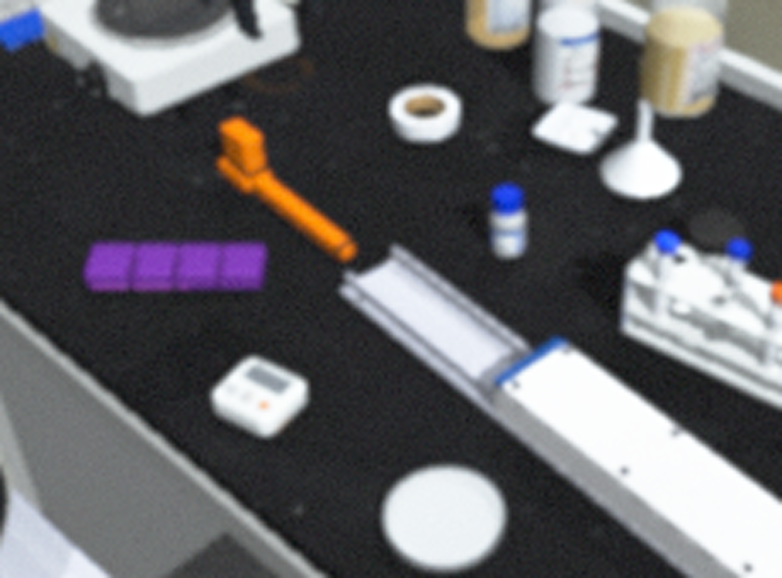

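View pics/w12.png

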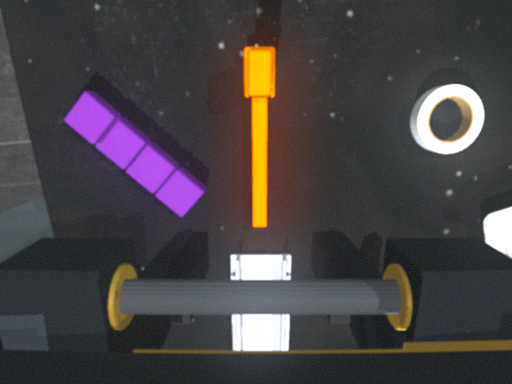

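The stick lies flat and straight, with its nose (260,227) clear of the infeed plate (row 253). The bystanders show no movement, so I'm handing in.

```bash
python3 -c "
from bench import order
print(order.close_job())"
```

```text
the job is handed in; nothing more can be done
None
```

I fed the case into the tunnel with the push stick until the catch held it, laid the stick back on the bench, and handed the job in at about 29 s of the 64 s. `close_job` reports no verdict, so the result rests on my own checks.

**Feeding:** I took the stick by its handle and fed the case in. The force stayed around 1–3 N until the sprung stop. There it rose from 4 N to 9 N over about 7 mm, and the case then stood still at 11.7 N, the highest reading and well under 40 N.

**Catch check:** I drew the nose back about 9 mm and came forward again. There was no force until about 3.5 mm short of the full-in position, then about 5 N. A loose case would have met the nose 3–6 mm sooner, so it is held with the stop pressed roughly 3.5–4 mm. That depth comes from the arm's position, as the stop and catch cannot be seen.

**Last pictures:**
- The infeed is empty.
- The stick stands flat on the bench, about 30 mm behind the channel plate.
- The purple look-alike, the small bottle and the part of the rack in view look unmoved. The jar was outside these last crops, but the arm never went near it.

**Disagreements:**
- The wrist camera and the overhead camera differed by about 2 mm on how well the nose was centred, which is within their stated accuracy.
- The final fit of the stick's outline in the wrist picture was poor because the orange was overexposed. I judged the stick's position from the pictures and the arm's pose at release (TCP at 25.7 mm, the same height as at pick-up).

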